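# Gather the tins on the tray and hold up the heaviest

## Task

Three identical closed tins stand about the table: carry all of them onto the wooden tray, so that all three stand upright on it side by side with the gripper let go, and feel as you go which is the heaviest. Then lift the heaviest tin off the tray again and finish while still holding it up, upright and still, straight over the tray and about 15 cm above it, with the other two left standing on the tray. Do not tip any tin over, and leave the other things on the table where they are.

Things in the scene. Friction and masses are not known exactly. Their poses are not given: they have to be found in the camera images.
- tin_a_mid (a point): centre (half-way up, 48 mm above the underside) of one of three outwardly identical closed metal tins: upright plain round cylinder, 60 mm diameter, 96 mm high, flat lid fixed on; z axis up along the cylinder. Only the weight differs: each tin weighs between 0.13 and 0.56 kg, and the heaviest is at least 0.15 kg heavier than either of the others. Which one it is can only be felt
- tin_b_mid (a point): centre (half-way up, 48 mm above the underside) of one of three outwardly identical closed metal tins: upright plain round cylinder, 60 mm diameter, 96 mm high, flat lid fixed on; z axis up along the cylinder. Only the weight differs: each tin weighs between 0.13 and 0.56 kg, and the heaviest is at least 0.15 kg heavier than either of the others. Which one it is can only be felt
- tin_c_mid (a point): centre (half-way up, 48 mm above the underside) of one of three outwardly identical closed metal tins: upright plain round cylinder, 60 mm diameter, 96 mm high, flat lid fixed on; z axis up along the cylinder. Only the weight differs: each tin weighs between 0.13 and 0.56 kg, and the heaviest is at least 0.15 kg heavier than either of the others. Which one it is can only be felt
- tray: shallow wooden tray, fixed; 300 mm (its x axis) by 130 mm (its y axis), origin at the centre of its underside on the table; inner floor 6 mm up, 288 x 118 mm inside, walls 20 mm high; a brass bow at each short end rises to 39 mm. Room for three tins in a row along x, 88 mm apart. Right of it (-y), 35 mm or more off, stands a fixed flour jar, 143 mm wide, 172 mm high, its spoon up to 200 mm
- spice: bystander: glass spice jar with a pale lid, 47 mm diameter, 98 mm high, loose; origin at the centre of its underside
- star: bystander: star-shaped tin biscuit cutter, 61 x 58 x 24 mm, loose; origin at the centre of its underside
- heart: bystander: heart-shaped tin biscuit cutter, 50 x 55 x 24 mm, loose; origin at the centre of its underside
Not all that is in view belongs to the job. What is shaped like the part that bears tin_b_mid but pink is not meant.

How it is judged (in metres and radians):
On the way:
1. all three tins stand upright on the tray at once, let go by the gripper (x of tin_a_mid in the frame of tray between -0.125 and 0.125 m and y of tin_a_mid in the frame of tray between -0.045 and 0.045 m and z of tin_a_mid in the frame of tray between 0.048 and 0.06 m and angle between each of tin_a_mid, tin_b_mid, tin_c_mid's own z axis and vertical below 0.12 rad and contact force between each of tin_a, tin_b, tin_c and the fingers below 0.1 N and x of tin_b_mid in the frame of tray between -0.125 and 0.125 m and y of tin_b_mid in the frame of tray between -0.045 and 0.045 m and z of tin_b_mid in the frame of tray between 0.048 and 0.06 m and x of tin_c_mid in the frame of tray between -0.125 and 0.125 m and y of tin_c_mid in the frame of tray between -0.045 and 0.045 m and z of tin_c_mid in the frame of tray between 0.048 and 0.06 m), for 0.2 s.
At the end, for the whole second after the job is handed in: The heaviest tin is gripped, still, upright (20 degrees), over the tray (within 17 cm lengthwise, 8.5 cm sideways of its centre), underside at least 10 cm above its floor; the other two stand upright (7 degrees) on it, let go, each pressing it with under 3.7 N (as only the lighter two do) (((height (world z) of tin_a_mid above 0.154 m and angle between tin_a_mid's own z axis and vertical below 0.35 rad and linear speed of tin_a below 0.03 m/s and contact force between tin_a and the fingers above 1 N and x of tin_a_mid in the frame of tray between -0.17 and 0.17 m and y of tin_a_mid in the frame of tray between -0.085 and 0.085 m and (x of tin_b_mid in the frame of tray between -0.125 and 0.125 m and y of tin_b_mid in the frame of tray between -0.045 and 0.045 m and z of tin_b_mid in the frame of tray between 0.048 and 0.06 m and angle between tin_b_mid's own z axis and vertical below 0.12 rad and contact force between tin_b and the fingers below 0.1 N and contact force between tin_b and tray below 3.7 N) and (x of tin_c_mid in the frame of tray between -0.125 and 0.125 m and y of tin_c_mid in the frame of tray between -0.045 and 0.045 m and z of tin_c_mid in the frame of tray between 0.048 and 0.06 m and angle between tin_c_mid's own z axis and vertical below 0.12 rad and contact force between tin_c and the fingers below 0.1 N and contact force between tin_c and tray below 3.7 N)) or (height (world z) of tin_b_mid above 0.154 m and angle between tin_b_mid's own z axis and vertical below 0.35 rad and linear speed of tin_b below 0.03 m/s and contact force between tin_b and the fingers above 1 N and x of tin_b_mid in the frame of tray between -0.17 and 0.17 m and y of tin_b_mid in the frame of tray between -0.085 and 0.085 m and (x of tin_a_mid in the frame of tray between -0.125 and 0.125 m and y of tin_a_mid in the frame of tray between -0.045 and 0.045 m and z of tin_a_mid in the frame of tray between 0.048 and 0.06 m and angle between tin_a_mid's own z axis and vertical below 0.12 rad and contact force between tin_a and the fingers below 0.1 N and contact force between tin_a and tray below 3.7 N) and (x of tin_c_mid in the frame of tray between -0.125 and 0.125 m and y of tin_c_mid in the frame of tray between -0.045 and 0.045 m and z of tin_c_mid in the frame of tray between 0.048 and 0.06 m and angle between tin_c_mid's own z axis and vertical below 0.12 rad and contact force between tin_c and the fingers below 0.1 N and contact force between tin_c and tray below 3.7 N)) or (height (world z) of tin_c_mid above 0.154 m and angle between tin_c_mid's own z axis and vertical below 0.35 rad and linear speed of tin_c below 0.03 m/s and contact force between tin_c and the fingers above 1 N and x of tin_c_mid in the frame of tray between -0.17 and 0.17 m and y of tin_c_mid in the frame of tray between -0.085 and 0.085 m and (x of tin_a_mid in the frame of tray between -0.125 and 0.125 m and y of tin_a_mid in the frame of tray between -0.045 and 0.045 m and z of tin_a_mid in the frame of tray between 0.048 and 0.06 m and angle between tin_a_mid's own z axis and vertical below 0.12 rad and contact force between tin_a and the fingers below 0.1 N and contact force between tin_a and tray below 3.7 N) and (x of tin_b_mid in the frame of tray between -0.125 and 0.125 m and y of tin_b_mid in the frame of tray between -0.045 and 0.045 m and z of tin_b_mid in the frame of tray between 0.048 and 0.06 m and angle between tin_b_mid's own z axis and vertical below 0.12 rad and contact force between tin_b and the fingers below 0.1 N and contact force between tin_b and tray below 3.7 N)))); the arm keeps its last pose, push and grip.
It fails at once if a tin is tipped over (more than 45 degrees) (angle between any of tin_a_mid, tin_b_mid, tin_c_mid's own z axis and vertical above 0.785 rad).
It fails at once if the spice jar is moved more than 4 cm from its place (distance of spice from where it was at the start of the episode above 0.04 m).
It fails at once if the star-shaped cutter is moved more than 4 cm from its place (distance of star from where it was at the start of the episode above 0.04 m).
It fails at once if the heart-shaped cutter is moved more than 4 cm from its place (distance of heart from where it was at the start of the episode above 0.04 m).
It also fails if it takes over 72 s, if anything falls off the work surface, if the arm or the gripper's body presses on something with over 40 N, if the wrist force passes 120 N, or if a joint passes its speed limit or range.

## Robot

A 6-joint arm with a two-finger parallel gripper is mounted at the origin on the work surface; the furniture and walls round the work are solid. World frame = base frame: x ahead of the robot, y to its left, z up, the work surface at z = 0. Lengths are in m, angles in degrees, forces in N, time in s.
With the tool pointing down it reaches from about 0.375 to 0.9 m from the base axis. Payload 3.1 kg.
Tool frame: the origin (TCP) lies at the very end of the fingers, on their centre line; the grasp point (between the pads) lies 19 mm behind it; z points along the fingers, y is the line along which they close (so a half turn about z gives the same grasp; the last joint's range is limited). The gripper opens to 87 mm and grips with 3 to 60 N. Pads are 19 mm wide; open, the fingers measure 117 mm over their backs; the gripper's body (75 mm by 190 mm) begins 51 mm behind the grasp point.
Start: joints at [-80.243, 30.224, 82.088, -0, 67.689, -10.227], TCP at [0.214, -0.587, 0.223] pointing down, gripper open.
Joint ranges: [-176.69, 176.69], [-43.24, 126.21], [12.49, 139.97], [-82, 262], [0, 151.66], [-163.58, 163.58]. Speed limits (degrees/s): [159.86, 159.86, 180, 180, 180, 180].

## Interface

Orientations are given as a 3x3 rotation matrix whose columns are the frame's x, y, z axes.
In Python, from rig import * gives the robot as it stands.
- The arm moves only by the tool jog_arm, never from a script. Its arguments are lists of equal length, an entry for each row: "delta_pos": the shift along the world's x, y, z in cm, a list of three; "turn": the turn about the world's z in degrees; "grip": the closure, from 0 (fully open) to 1 (shut). In form: {"delta_pos": [[x, y, z], ...], "turn": [turn, ...], "grip": [grip, ...]}. A call has 1 to 12 rows; each row is the pose to reach, as a shift and turn from the pose commanded when the call began; what a row does not reach only later rows make up. A row lasts 1/8 s, in which the tool goes at most 62.5 mm and 10.7 degrees, less where a joint would pass 70% of its speed; a pose out of reach is approached as far as the arm can. A call with a gripper value outside its range is refused whole. The fingers move at their own pace and stop on an object; the grip force is fixed at half the most. Time passes only in rows, so rows that repeat a pose let the fingers close. It gives the time, the measured TCP pose, the force, the opening and the grip force at its end, in the units of the state.
- read_state(): the state, without advancing time (a new reading comes with each control period).
- capture(name): name is "scene" or "top" or "wrist"; returns a dict with "color" (480x640x3 uint8, blue, green, red), "fovy" (degrees; the focal length in pixels is half the picture's height over the tangent of half this angle, whatever the lens; pixels are square), "cx", "cy" (the principal point, pixels), "camera_from_world" (4x4, takes a point from world to camera coordinates). Camera axes: x right, y up, looking along -z (the intrinsics and any distortion apply to the point x, -y, -z); pixel columns grow to the right and rows downward; lengths in m; the calibration is good to about 2 mm. A picture is of the moment at which its call begins. There is no depth.
- hand_in(): hands the job in; it is judged then, once.
The state is a dict: "time_s": time; "joint_positions": joint angles; "qvel": joint speeds; "tau": joint torques, N m; "position": TCP position; "tcp_rot": TCP orientation; "force": force on the tool from outside, world axes, zero at the start; "moment": the same for the moment, N m; "opening": opening from 0.0 (shut) to 1.0 (fully open); "grasp_force": force on a finger pad.
Only numpy, scipy, OpenCV 4.12 (cv2) and the standard library are available. Lean on these libraries where they do the work, as an engineer would, in place of code of your own. Each camera call takes 0.05 s, during which the arm holds its last target. There are 200 camera calls.

## Working session

There is one attempt and no reset: what is moved stays moved. The work goes in short steps, Python scripts to look and compute and a tool call to move; the robot and the scene stay as the last step left them, time stands still between calls to the robot, and variables do not carry over. Pictures are saved under pics/ and viewed, at most 10 in all, crops included, and the job is handed in when it is done.

Besides the shell and the picture viewer there is one more tool, called after "Call:" as name([rows], argument=value, ...), one row to a line, values as JSON. jog_arm: Moves the arm, as the interface text tells. Its arguments: {"type":"object","properties":{"delta_pos":{"type":"array"},"turn":{"type":"array"},"grip":{"type":"array"}},"required":["delta_pos","turn","grip"]}

```bash
mkdir -p pics; cat > h.py <<'E'
from rig import *
import numpy as np, cv2
def snap(n,f):
    c=capture(n); cv2.imwrite('pics/'+f,c['color']); np.savez('pics/'+f[:-4]+'.npz',**{k:np.array(v) for k,v in c.items()}); return c
def ray(c,u,v,z):
    f=240/np.tan(np.radians(float(c['fovy']))/2); T=np.array(c['camera_from_world']); R=T[:3,:3]; o=-R.T@T[:3,3]
    d=R.T@np.array([(u-float(c['cx']))/f,-(v-float(c['cy']))/f,-1]); return o+d*(z-o[2])/d[2]
E
python3 - <<'E'
from h import *
for n in('scene','top'):
    c=snap(n,n+'1.png'); print({k:v for k,v in c.items() if k!='color'})
print(read_state())
E
```

```text
{'fovy': 47.999130518820216, 'cx': 312.40195752639073, 'cy': 230.8139785518223, 'camera_from_world': array([[ 0.4652956 , -0.88500812, -0.01614445, -0.29961837],
       [ 0.55123565,  0.27544676,  0.78757116, -0.26332006],
       [-0.69255993, -0.37535279,  0.61601219, -0.70062145],
       [ 0.        ,  0.        ,  0.        ,  1.        ]])}
{'fovy': 55.165850541863726, 'cx': 317.90558995501493, 'cy': 235.09326607355706, 'camera_from_world': array([[-0.02758367, -0.99954554, -0.01215979, -0.08221262],
       [ 0.99114555, -0.02892837,  0.1295903 , -0.46479367],
       [-0.12988316, -0.00847755,  0.99149306, -0.90562248],
       [ 0.        ,  0.        ,  0.        ,  1.        ]])}
{'time_s': 0.1, 'joint_positions': array([-8.02409274e+01,  3.02720416e+01,  8.21489105e+01,  4.57842044e-04,
        6.76890994e+01, -1.02256473e+01]), 'qvel': array([-0.01581364, -0.05844752, -0.21914921, -0.07437545, -0.0895413 ,
        0.02586178]), 'tau': array([-1.53173465e-05, -4.40984809e+01, -1.77150357e+01,  6.34027692e-02,
        5.33675216e-02, -4.90903744e-05]), 'position': array([ 0.21354004, -0.5866928 ,  0.22168737]), 'tcp_rot': array([[ 9.39784895e-01,  3.41766369e-01, -3.18293670e-04],
       [ 3.41766339e-01, -9.39783050e-01,  1.89421721e-03],
       [ 3.48252740e-04, -1.88893878e-03, -9.99998155e-01]]), 'force': array([ 0.36745532, -0.15295652,  0.14070427]), 'moment': array([-7.77728009e-03,  5.88516540e-05,  5.94077610e-02]), 'grasp_force': 0.0, 'opening': 1.0003977694682729}
```

View pics/top1.png

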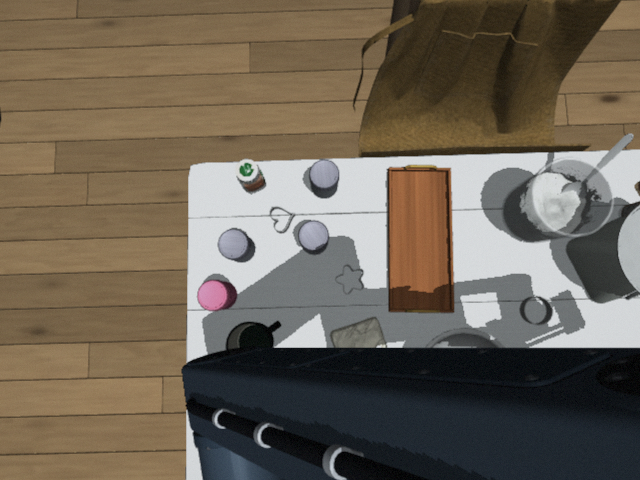

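View pics/scene1.png

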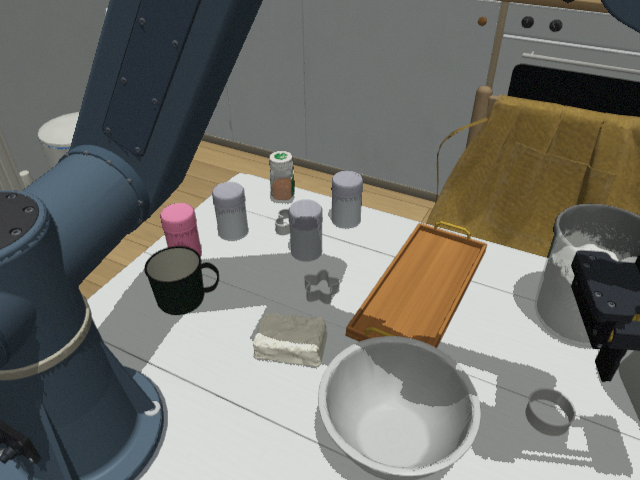

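Top view: the candidates are three grey-lavender tins at (324,175), (313,236) and (234,243), the pink one at (216,295), which is a decoy, and the spice jar at (249,176). The tray is at about (420,240), the heart cutter at (281,219), the star at (349,279), and the flour jar at (565,200). I choose the three grey tins and check them in one close crop.

```bash
python3 - <<'E'
from h import *
c=dict(np.load('pics/top1.npz')); s=dict(np.load('pics/scene1.npz'))
im=c['color']; T=c['camera_from_world'];print('cam',-T[:3,:3].T@T[:3,3])
hsv=cv2.cvtColor(im,cv2.COLOR_BGR2HSV)
for p in[(324,172),(313,235),(234,243),(300,180),(300,205)]: print(p,hsv[p[1],p[0]])
m=cv2.inRange(hsv,(110,25,90),(135,90,230)); m[340:]=0; m[:158]=0
m=cv2.morphologyEx(m,cv2.MORPH_OPEN,np.ones((3,3)))
for k in cv2.findContours(m,0,2)[0]:
    if cv2.contourArea(k)>200:
        (u,v),r=cv2.minEnclosingCircle(k); x,y,w,h=cv2.boundingRect(k); print('tin',u,v,r,(x,y,w,h),ray(c,u,v,.096), ray(c,u+r,v,.096)-ray(c,u,v,.096))
t=cv2.inRange(hsv,(3,110,60),(18,255,255)); t[:,:380]=0;t[:160]=0;t[340:]=0;t[:,470:]=0
k=max(cv2.findContours(t,0,2)[0],key=cv2.contourArea); R=cv2.minAreaRect(k); 
for p in cv2.boxPoints(R): print('tray',p,ray(c,*p,.02)[:2])
for n,p in dict(spice=(249,168),heart=(281,219),star=(349,279),pink=(216,295)).items(): print(n,ray(c,*p,{'spice':.098,'pink':.096}.get(n,.02))[:2])
cv2.imwrite('pics/crop.png',cv2.resize(im[150:350,190:470],None,fx=2.8,fy=2.8))
E
```

```text
cam [ 0.34078534 -0.10329844  0.95715147]
(324, 172) [116  24 178]
(313, 235) [118  23 188]
(234, 243) [118  21 178]
(300, 180) [ 90   7 219]
(300, 205) [102   6 219]
tray [389. 167.] [ 0.60295106 -0.24807126]
tray [453. 167.] [ 0.59880576 -0.38154196]
tray [453. 311.] [ 0.30207117 -0.36206332]
tray [389. 311.] [ 0.30555521 -0.23390261]
spice [0.58750847 0.03315015]
heart [ 0.49934358 -0.01988422]
star [ 0.37183775 -0.15591593]
pink [0.34657149 0.09704168]
```

View pics/crop.png

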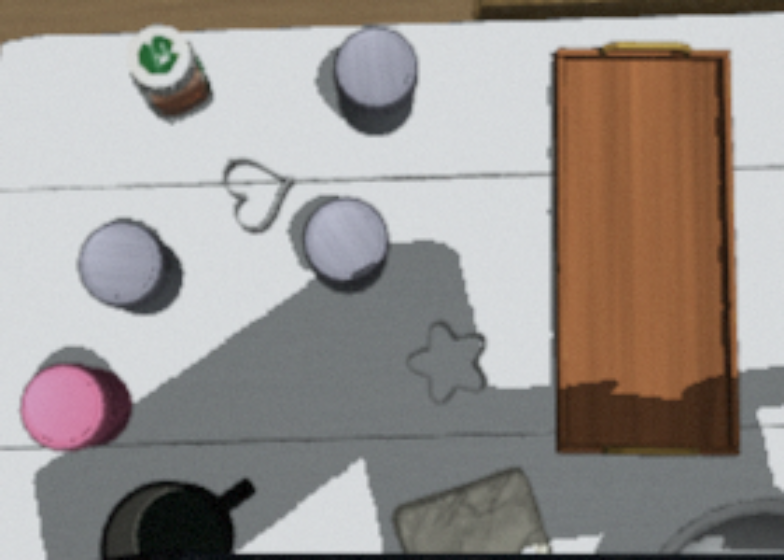

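The crop shows three grey-lavender lids at crop (376,68), (346,240) and (122,263), radius about 41. Pink is at (65,405), and the tray corners are at (556,50), (731,50), (740,453) and (556,455). The choice stands.

```bash
python3 - <<'E'
from h import *
c=dict(np.load('pics/top1.npz')); s=dict(np.load('pics/scene1.npz'))
g=lambda u,v,z:ray(c,u/2.8+190,v/2.8+150,z)
def proj(c,P):
    T=c['camera_from_world'];q=T[:3,:3]@P+T[:3,3];f=240/np.tan(np.radians(c['fovy'])/2);return (c['cx']+f*q[0]/-q[2]).round(),(c['cy']-f*q[1]/-q[2]).round()
L=[g(376,68,.096),g(346,240,.096),g(122,263,.096),g(65,405,.096)]
for P in L: print('tin',P.round(4),np.hypot(*P[:2]).round(3),'scene px',proj(s,P), 'r',29.3)
print('diam',g(417,68,.096)-g(335,68,.096))
C=[g(*p,.02) for p in[(556,50),(731,50),(740,453),(556,455)]]
C=np.array(C);print(C.round(4));m=C.mean(0);print('tray',m,'yaw',np.degrees(np.arctan2(*( (C[0]+C[1]-C[2]-C[3])[[1,0]]))), proj(s,m))
for n,p in dict(spice=(161,58,.098),heart=(257,197,.024),star=(449,362,.024)).items(): print(n,g(*p)[:2].round(3))
st=read_state();print(st['position'],np.degrees(np.arctan2(st['tcp_rot'][1,1],st['tcp_rot'][0,1])))
E
```

```text
tin [ 0.5711 -0.1115  0.096 ] 0.582 scene px (np.float64(347.0), np.float64(179.0)) r 29.3
tin [ 0.4526 -0.0877  0.096 ] 0.461 scene px (np.float64(305.0), np.float64(209.0)) r 29.3
tin [0.4414 0.0639 0.096 ] 0.446 scene px (np.float64(228.0), np.float64(190.0)) r 29.3
tin [0.3474 0.1022 0.096 ] 0.362 scene px (np.float64(178.0), np.float64(212.0)) r 29.3
diam [-0.00173705 -0.05629897  0.        ]
[[ 0.6011 -0.2471  0.02  ]
 [ 0.5971 -0.3774  0.02  ]
 [ 0.3004 -0.3645  0.02  ]
 [ 0.3026 -0.2329  0.02  ]]
tray [ 0.45031988 -0.30548198  0.02      ] yaw -2.6034511357012518 (np.float64(422.0), np.float64(282.0))
spice [0.582 0.036]
heart [ 0.496 -0.022]
star [ 0.371 -0.158]
[ 0.21354004 -0.5866928   0.22168737] -70.01543544826347
```

Call:
jog_arm([
  [0, 0, 3],
  [1, 2, 6],
  [4, 5, 6],
  [8, 9, 6],
  [12, 14, 6],
  [16, 19, 6],
  [20, 24, 6],
  [24, 30, 6],
  [28, 36, 6],
  [32, 42, 5],
  [35.8, 47.5, 3],
  [35.8, 47.5, 1],
], turn=[0, -3, -6, -9, -12, -15, -18, -21, -22.6, -22.6, -22.6, -22.6], grip=[0, 0, 0, 0, 0, 0, 0, 0, 0, 0, 0, 0])

```text
time_s: 1.6
position: [0.5736, -0.1101, 0.233]
tcp_rot: [[0.999, -0.043, 0.003], [-0.043, -0.999, -0.001], [0.003, 0.001, -1.0]]
force: [0.1, -0.5, -0.4]
opening: 1.0
grasp_force: 0.0
```

```bash
python3 - <<'E'
from h import *
c=snap('wrist','w1.png'); st=read_state(); print(st['position'],st['tcp_rot'].round(3),c['fovy'],c['cx'],c['cy'])
c=snap('top','t2.png')
E
```

```text
[ 0.57269581 -0.1054595   0.22807407] [[ 0.999 -0.042 -0.003]
 [-0.042 -0.999  0.006]
 [-0.003 -0.006 -1.   ]] 68.59919320232984 317.1905597743122 239.38009508355933
```

View pics/w1.png

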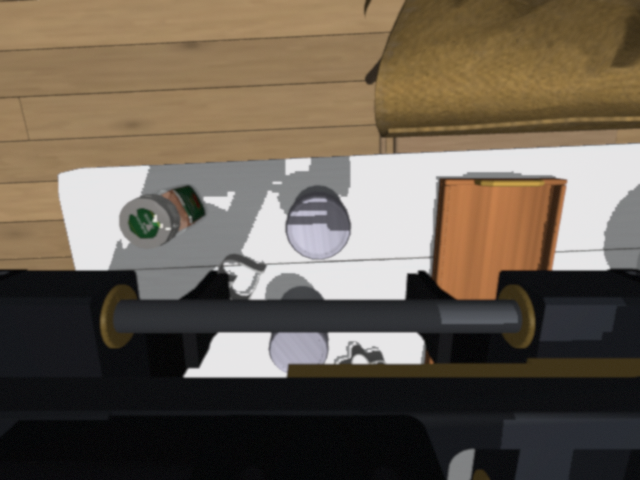

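The wrist view shows tin 1's lid at (318,226), radius about 32, tin 2's lid at (299,349), and the far tray corners near (440,179) and (565,180).

```bash
python3 - <<'E'
from h import *
c=dict(np.load('pics/w1.npz'))
for n,u,v,z in[('t1',318,226,.096),('t1r',350,226,.096),('t2',299,349,.096),('trayL',440,179,.02),('trayR',565,180,.02),('spice',150,221,.098)]: print(n,ray(c,u,v,z).round(4))
print(read_state()['position'])
E
```

```text
t1 [ 0.5775 -0.1101  0.096 ]
t1r [ 0.5763 -0.138   0.096 ]
t2 [ 0.4578 -0.0868  0.096 ]
trayL [ 0.6062 -0.2407  0.02  ]
trayR [ 0.5995 -0.3731  0.02  ]
spice [0.5886 0.0346 0.098 ]
[ 0.57087439 -0.10775625  0.22895666]
```

Call:
jog_arm([
  [0.2, 0.1, -3],
  [0.2, 0.1, -7],
  [0.2, 0.1, -11],
  [0.2, 0.1, -14],
  [0.2, 0.1, -16.5],
  [0.2, 0.1, -18],
  [0.2, 0.1, -18],
  [0.2, 0.1, -18],
  [0.2, 0.1, -18],
  [0.2, 0.1, -18],
  [0.2, 0.1, -18],
  [0.2, 0.1, -18],
], turn=[0, 0, 0, 0, 0, 0, 0, 0, 0, 0, 0, 0], grip=[0, 0, 0, 0, 0, 0, 0, 1, 1, 1, 1, 1])

```text
time_s: 3.2
position: [0.574, -0.1113, 0.0532]
tcp_rot: [[0.999, -0.046, 0.001], [-0.046, -0.999, -0.0], [0.001, 0.0, -1.0]]
force: [-0.4, 0.8, 5.0]
opening: 0.681
grasp_force: 30.0
```

Call:
jog_arm([
  [0, 0, 1],
  [0, 0, 3],
  [0, 0, 6],
  [0, 0, 10],
  [0, 0, 14],
  [0, 0, 17],
  [0, 0, 17],
  [0, 0, 17],
  [0, 0, 17],
  [0, 0, 17],
  [0, 0, 17],
  [0, 0, 17],
], turn=[0, 0, 0, 0, 0, 0, 0, 0, 0, 0, 0, 0], grip=[1, 1, 1, 1, 1, 1, 1, 1, 1, 1, 1, 1])

```text
time_s: 4.7
position: [0.5736, -0.1113, 0.2222]
tcp_rot: [[0.999, -0.046, -0.0], [-0.046, -0.999, 0.0], [-0.0, -0.0, -1.0]]
force: [-0.9, 0.5, -1.7]
opening: 0.685
grasp_force: 30.0
```

```bash
cat > wt.py <<'E'
from h import *
fs=[]
for i in range(8): capture('top'); s=read_state(); fs.append(s['force'][2])
print(np.mean(fs),np.std(fs),s['position'],s['tau'].round(2),s['joint_positions'].round(1),s['opening'],s['grasp_force'])
E
python3 wt.py
```

```text
-1.3262456824691218 0.3677183971604335 [ 0.57364404 -0.11133109  0.22262216] [ -0.   -41.64 -17.51   0.05  -0.06   0.  ] [-21.9  27.1  88.1   0.   64.8  70.7] 0.6842020155131262 29.999070446938276
```

Call:
jog_arm([
  [-0.5, -2, 0],
  [-1.2, -6, 0],
  [-2, -10, 0],
  [-2.8, -14, 0],
  [-3.5, -18, 0],
  [-3.8, -19.3, 0],
  [-3.8, -19.3, -2],
  [-3.8, -19.3, -6],
  [-3.8, -19.3, -10],
  [-3.8, -19.3, -13],
  [-3.8, -19.3, -15],
  [-3.8, -19.3, -15.5],
], turn=[0, 0, 0, 0, 0, 0, 0, 0, 0, 0, 0, 0], grip=[1, 1, 1, 1, 1, 1, 1, 1, 1, 1, 1, 1])

```text
time_s: 6.6
position: [0.5346, -0.3035, 0.0661]
tcp_rot: [[0.999, -0.045, -0.003], [-0.045, -0.999, 0.002], [-0.003, -0.002, -1.0]]
force: [-0.1, 0.9, -1.7]
opening: 0.683
grasp_force: 30.0
```

Call:
jog_arm([
  [0, 0, -0.4],
  [0, 0, -0.7],
  [0, 0, -0.7],
  [0, 0, -0.7],
  [0, 0, -0.7],
], turn=[0, 0, 0, 0, 0], grip=[1, 1, 1, 1, 1])

```text
time_s: 7.22
position: [0.5358, -0.3045, 0.0609]
tcp_rot: [[0.999, -0.046, 0.001], [-0.046, -0.999, -0.0], [0.001, 0.0, -1.0]]
force: [0.6, -0.6, -1.2]
opening: 0.682
grasp_force: 30.0
```

Call:
jog_arm([
  [0, 0, -0.1],
  [0, 0, -0.2],
  [0, 0, -0.2],
  [0, 0, -0.2],
  [0, 0, -0.2],
  [0, 0, -0.2],
  [0, 0, -0.2],
], turn=[0, 0, 0, 0, 0, 0, 0], grip=[1, 1, 1, 1, 0, 0, 0])

```text
time_s: 8.1
position: [0.5356, -0.3043, 0.0582]
tcp_rot: [[0.999, -0.046, -0.0], [-0.046, -0.999, 0.0], [-0.0, -0.0, -1.0]]
force: [0.5, 0.6, -0.4]
opening: 0.933
grasp_force: 0.0
```

Call:
jog_arm([
  [0, 0, 3],
  [0, 0, 8],
  [0, 0, 13],
  [-1, 2, 17],
  [-2.5, 6, 17],
  [-4, 10, 17],
  [-5.5, 14, 17],
  [-7, 18, 17],
  [-8.1, 21.7, 17],
  [-8.1, 21.7, 15],
  [-8.1, 21.7, 12],
  [-8.1, 21.7, 9],
], turn=[0, 0, 0, 0, 0, 0, 0, 0, 0, 0, 0, 0], grip=[0, 0, 0, 0, 0, 0, 0, 0, 0, 0, 0, 0])

```text
time_s: 9.6
position: [0.455, -0.0873, 0.1481]
tcp_rot: [[0.999, -0.045, 0.001], [-0.045, -0.999, -0.001], [0.001, 0.001, -1.0]]
force: [0.5, 0.6, 0.4]
opening: 1.001
grasp_force: 0.0
```

```bash
python3 - <<'E'
from h import *
c=snap('scene','s3.png'); print(read_state()['position'])
E
```

```text
[ 0.45244646 -0.08635807  0.14486389]
```

View pics/s3.png

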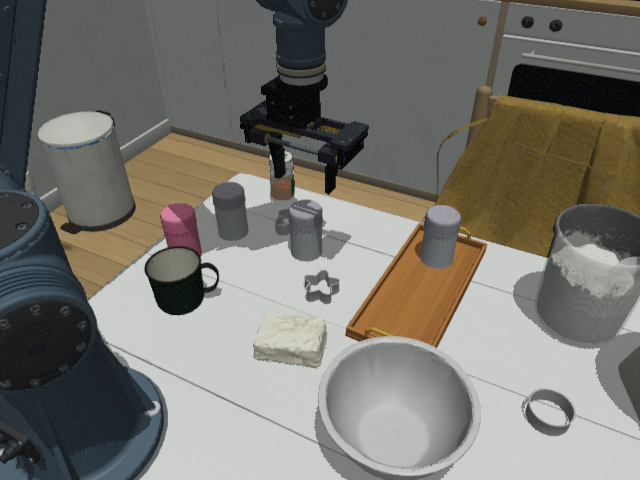

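Tin 1 stands upright in the tray's far slot at (440,235). The gripper is over tin 2 at (306,228), and the bystanders are unmoved.

Call:
jog_arm([
  [0, 0, -3],
  [0, 0, -6],
  [0, 0, -8.5],
  [0, 0, -9.6],
  [0, 0, -9.6],
  [0, 0, -9.6],
  [0, 0, -9.6],
  [0, 0, -9.6],
  [0, 0, -9.6],
  [0, 0, -9.6],
], turn=[0, 0, 0, 0, 0, 0, 0, 0, 0, 0], grip=[0, 0, 0, 0, 0, 1, 1, 1, 1, 1])

```text
time_s: 10.9
position: [0.4548, -0.0872, 0.053]
tcp_rot: [[0.999, -0.046, 0.001], [-0.046, -0.999, -0.0], [0.001, 0.0, -1.0]]
force: [-0.1, 1.6, 5.8]
opening: 0.684
grasp_force: 30.0
```

Call:
jog_arm([
  [0, 0, 1],
  [0, 0, 3],
  [0, 0, 6],
  [0, 0, 10],
  [0, 0, 14],
  [0, 0, 17],
  [0, 0, 17],
  [0, 0, 17],
  [0, 0, 17],
  [0, 0, 17],
  [0, 0, 17],
  [0, 0, 17],
], turn=[0, 0, 0, 0, 0, 0, 0, 0, 0, 0, 0, 0], grip=[1, 1, 1, 1, 1, 1, 1, 1, 1, 1, 1, 1])

```text
time_s: 12.4
position: [0.4546, -0.0873, 0.2223]
tcp_rot: [[0.999, -0.046, -0.001], [-0.046, -0.999, 0.0], [-0.001, -0.0, -1.0]]
force: [0.0, 0.1, -4.1]
opening: 0.681
grasp_force: 30.0
```

```bash
python3 wt.py
```

```text
-4.555216012863024 0.4986607283295053 [ 0.45462726 -0.08733353  0.22259115] [ -0.   -33.11 -16.32   0.05  -0.06   0.  ] [-24.7  17.8 104.6  -0.   57.6  67.9] 0.6826857753575719 29.994208146817982
```

Call:
jog_arm([
  [-0.2, -2, 0],
  [-0.5, -6, 0],
  [-0.5, -10, 0],
  [-0.5, -14, 0],
  [-0.5, -18, 0],
  [-0.5, -21.3, 0],
  [-0.5, -21.3, -2],
  [-0.5, -21.3, -6],
  [-0.5, -21.3, -10],
  [-0.5, -21.3, -13],
  [-0.5, -21.3, -15],
  [-0.5, -21.3, -15.5],
], turn=[0, 0, 0, 0, 0, 0, 0, 0, 0, 0, 0, 0], grip=[1, 1, 1, 1, 1, 1, 1, 1, 1, 1, 1, 1])

```text
time_s: 14.3
position: [0.4491, -0.2999, 0.0662]
tcp_rot: [[0.999, -0.046, -0.002], [-0.046, -0.999, 0.002], [-0.002, -0.002, -1.0]]
force: [0.1, -0.0, -4.4]
opening: 0.683
grasp_force: 30.0
```

Call:
jog_arm([
  [0, 0, -0.3],
  [0, 0, -0.6],
  [0, 0, -0.9],
  [0, 0, -0.9],
  [0, 0, -0.9],
  [0, 0, -0.9],
  [0, 0, -0.9],
  [0, 0, -0.9],
  [0, 0, -0.9],
], turn=[0, 0, 0, 0, 0, 0, 0, 0, 0], grip=[1, 1, 1, 1, 1, 1, 0, 0, 0])

```text
time_s: 15.42
position: [0.4496, -0.3004, 0.0587]
tcp_rot: [[0.999, -0.046, 0.0], [-0.046, -0.999, -0.0], [0.0, 0.0, -1.0]]
force: [0.1, -1.0, 0.3]
opening: 0.933
grasp_force: 0.0
```

Call:
jog_arm([
  [0, 0, 3],
  [0, 0, 8],
  [0, 0, 13],
  [0, 3, 17],
  [0, 8, 17],
  [-0.2, 13, 17],
  [-0.4, 18, 17],
  [-0.6, 23, 17],
  [-0.6, 28, 17],
  [-0.6, 33, 17],
  [-0.6, 36.5, 17],
  [-0.6, 36.5, 14],
], turn=[0, 0, 0, 0, 0, 0, 0, 0, 0, 0, 0, 0], grip=[0, 0, 0, 0, 0, 0, 0, 0, 0, 0, 0, 0])

```text
time_s: 16.92
position: [0.4451, 0.0668, 0.2]
tcp_rot: [[0.999, -0.041, 0.006], [-0.041, -0.999, -0.0], [0.006, -0.0, -1.0]]
force: [0.4, 0.2, 0.5]
opening: 1.002
grasp_force: 0.0
```

Call:
jog_arm([
  [0, 0, -2],
  [0, 0, -5],
  [0, 0, -8],
  [0, 0, -11],
  [0, 0, -13.5],
  [0, 0, -14.6],
  [0, 0, -14.6],
  [0, 0, -14.6],
  [0, 0, -14.6],
  [0, 0, -14.6],
  [0, 0, -14.6],
  [0, 0, -14.6],
], turn=[0, 0, 0, 0, 0, 0, 0, 0, 0, 0, 0, 0], grip=[0, 0, 0, 0, 0, 0, 0, 1, 1, 1, 1, 1])

```text
time_s: 18.42
position: [0.4439, 0.0648, 0.053]
tcp_rot: [[0.999, -0.046, 0.001], [-0.046, -0.999, 0.0], [0.001, -0.0, -1.0]]
force: [-0.9, 2.1, 5.9]
opening: 0.688
grasp_force: 30.0
```

Call:
jog_arm([
  [0, 0, 1],
  [0, 0, 3],
  [0, 0, 6],
  [0, 0, 10],
  [0, 0, 14],
  [0, 0, 17],
  [0, 0, 17],
  [0, 0, 17],
  [0, 0, 17],
  [0, 0, 17],
  [0, 0, 17],
  [0, 0, 17],
], turn=[0, 0, 0, 0, 0, 0, 0, 0, 0, 0, 0, 0], grip=[1, 1, 1, 1, 1, 1, 1, 1, 1, 1, 1, 1])

```text
time_s: 19.92
position: [0.4436, 0.0647, 0.2223]
tcp_rot: [[0.999, -0.046, -0.001], [-0.046, -0.999, 0.0], [-0.001, -0.0, -1.0]]
force: [0.4, 0.5, -2.0]
opening: 0.688
grasp_force: 30.0
```

```bash
python3 wt.py
```

```text
-2.090495651176959 0.6774477469250785 [0.44365373 0.06467124 0.22260259] [-0.000e+00 -3.090e+01 -1.552e+01  3.000e-02 -7.000e-02  0.000e+00] [ -6.   16.7 106.4   0.   56.9  86.6] 0.682550500775639 29.99847074970603
```

Call:
jog_arm([
  [0, -2, 0],
  [0, -6, 0],
  [0, -10, 0],
  [0, -14.5, 0],
  [-1, -19, 0],
  [-2.5, -23.5, 0],
  [-4, -28, 0],
  [-6, -32.5, 0],
  [-8, -36.1, 0],
  [-8, -36.1, 0],
  [-8, -36.1, -2],
  [-8, -36.1, -5],
], turn=[0, 0, 0, 0, 0, 0, 0, 0, 0, 0, 0, 0], grip=[1, 1, 1, 1, 1, 1, 1, 1, 1, 1, 1, 1])

```text
time_s: 21.82
position: [0.3645, -0.2963, 0.1728]
tcp_rot: [[0.999, -0.045, 0.002], [-0.045, -0.999, -0.002], [0.002, 0.002, -1.0]]
force: [-0.3, -0.4, -3.6]
opening: 0.685
grasp_force: 30.0
```

Call:
jog_arm([
  [0, 0, -3],
  [0, 0, -6],
  [0, 0, -8.5],
  [0, 0, -10],
  [0, 0, -10.5],
  [0, 0, -10.8],
], turn=[0, 0, 0, 0, 0, 0], grip=[1, 1, 1, 1, 1, 1])

```text
time_s: 22.58
position: [0.3641, -0.2961, 0.0647]
tcp_rot: [[0.999, -0.045, 0.0], [-0.045, -0.999, -0.0], [0.0, 0.0, -1.0]]
force: [0.6, 0.4, -2.8]
opening: 0.687
grasp_force: 30.0
```

Call:
jog_arm([
  [0, 0, -0.3],
  [0, 0, -0.6],
  [0, 0, -0.6],
  [0, 0, -0.6],
  [0, 0, -0.6],
  [0, 0, -0.6],
  [0, 0, -0.6],
  [0, 0, -0.6],
], turn=[0, 0, 0, 0, 0, 0, 0, 0], grip=[1, 1, 1, 1, 1, 0, 0, 0])

```text
time_s: 23.58
position: [0.3635, -0.2963, 0.0584]
tcp_rot: [[0.999, -0.046, -0.0], [-0.046, -0.999, 0.0], [-0.0, -0.0, -1.0]]
force: [-0.4, 0.5, 0.2]
opening: 0.933
grasp_force: 0.0
```

Call:
jog_arm([
  [0, 0, 2],
  [0, 0, 6],
  [0, 0, 11],
  [0, 0, 16],
  [2, 0, 17],
  [2, 10, 17],
  [2, 14, 17],
  [2, 18, 17],
  [2, 18, 17],
  [2, 18, 17],
], turn=[0, 0, 0, 0, 0, 0, 0, 0, 0, 0], grip=[0, 0, 0, 0, 0, 0, 0, 0, 0, 0])

```text
time_s: 24.82
position: [0.3841, -0.1167, 0.2287]
tcp_rot: [[0.999, -0.045, 0.001], [-0.045, -0.999, -0.001], [0.001, 0.001, -1.0]]
force: [-0.1, -0.7, 0.1]
opening: 0.997
grasp_force: 0.0
```

```bash
python3 - <<'E'
from h import *
snap('top','t4.png'); c=snap('scene','s4.png'); 
E
```

```text
(no output)
```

View pics/s4.png

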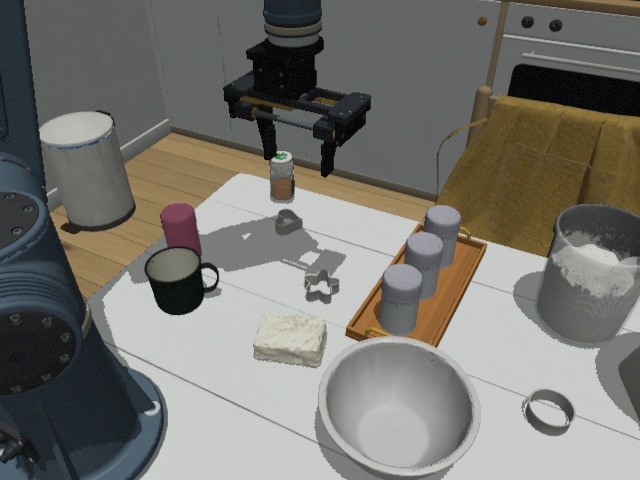

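View pics/t4.png

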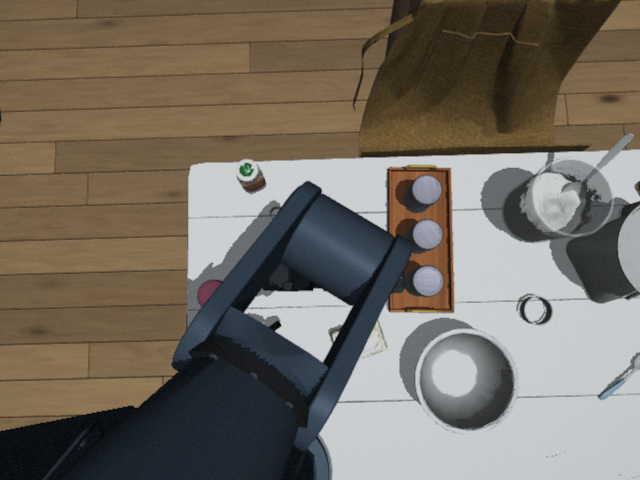

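The scene view shows all three tins upright in a row on the tray, at (400,298), (423,265) and (441,236). The top view shows their lids at (427,281), (428,235) and (426,190), and the bystanders have not moved. The weights felt were about 1.3 N, 4.6 N and 2.1 N, so the middle tin is the heaviest.

Call:
jog_arm([
  [1, -3, 0],
  [2.5, -7, 0],
  [4, -11, 0],
  [5.5, -15, 0],
  [6.6, -18.4, 0],
  [6.6, -18.4, 0],
  [6.6, -18.4, -3],
  [6.6, -18.4, -7],
  [6.6, -18.4, -11],
  [6.6, -18.4, -14],
  [6.6, -18.4, -16.5],
  [6.6, -18.4, -17],
], turn=[0, 0, 0, 0, 0, 0, 0, 0, 0, 0, 0, 0], grip=[0, 0, 0, 0, 0, 0, 0, 0, 0, 0, 0, 0])

```text
time_s: 26.42
position: [0.448, -0.2994, 0.0569]
tcp_rot: [[0.999, -0.047, -0.003], [-0.047, -0.999, 0.003], [-0.003, -0.003, -1.0]]
force: [0.1, -0.4, 0.5]
opening: 1.0
grasp_force: 0.0
```

Call:
jog_arm([
  [0, 0, 0],
  [0, 0, 0],
  [0, 0, 0],
  [0, 0, 0],
  [0, 0, 0],
  [0, 0, 0],
  [0, 0, 1],
  [0, 0, 3],
  [0, 0, 6],
  [0, 0, 9],
  [0, 0, 12],
  [0, 0, 15],
], turn=[0, 0, 0, 0, 0, 0, 0, 0, 0, 0, 0, 0], grip=[0, 1, 1, 1, 1, 1, 1, 1, 1, 1, 1, 1])

```text
time_s: 27.92
position: [0.4488, -0.2993, 0.2089]
tcp_rot: [[0.999, -0.046, -0.002], [-0.046, -0.999, 0.002], [-0.002, -0.002, -1.0]]
force: [0.3, 0.9, -3.9]
opening: 0.68
grasp_force: 30.0
```

Call:
jog_arm([
  [0, 0, 0],
  [0, 0, 0],
  [0, 0, 0],
  [0, 0, 0],
  [0, 0, 0],
  [0, 0, 0],
  [0, 0, 0],
  [0, 0, 0],
], turn=[0, 0, 0, 0, 0, 0, 0, 0], grip=[1, 1, 1, 1, 1, 1, 1, 1])

```text
time_s: 28.92
position: [0.4496, -0.3003, 0.2086]
tcp_rot: [[0.999, -0.046, 0.0], [-0.046, -0.999, -0.0], [0.0, 0.0, -1.0]]
force: [0.1, -0.5, -5.0]
opening: 0.685
grasp_force: 30.0
```

```bash
python3 wt.py; python3 -c "
from h import *
snap('scene','s5.png')"
```

```text
-4.982493758641878 0.6045897074214276 [ 0.44961677 -0.30031276  0.20854912] [-0.000e+00 -4.013e+01 -1.708e+01  7.000e-02 -3.000e-02 -0.000e+00] [-45.6  24.8  95.1   0.   60.1  47. ] 0.6804455551462615 29.999800426885486
```

View pics/s5.png

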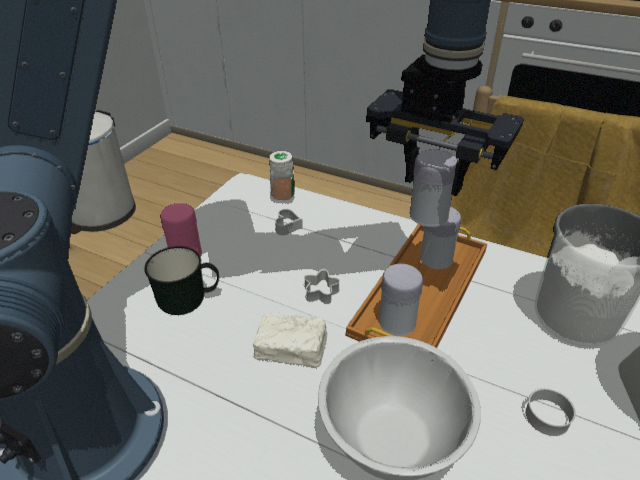

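The heavy tin is held upright at (433,188) above the tray. The other two stand at (400,298) and (440,238), and the bystanders are in place, so I am handing in.

```bash
python3 -c "
from rig import *
print(hand_in())"
```

```text
the job is handed in; nothing more can be done
None
```

The job is handed in: all three tins were set upright on the tray, and the heaviest (about 0.5 kg, the middle one) is held upright and still about 15 cm above it, with the other two left standing; no verdict was returned.

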